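# Find the tin with the brass weights by its heft

## Task

The brass weights of the kitchen scales are in one of the three identical closed green tins on the wooden chopping board that lies on the cold hob, and the other two are as good as empty. Heft the tins one at a time, left one first, then the middle one, then the right one (left and right as the robot sees them): lift each a few centimetres off the board, hold it for a moment, and stand it back upright in its place on the board, though the right one may stay in hand if it is the heavy one. Then finish holding the heaviest tin up, upright and still, at least 10 cm above the board, with the other two standing on the board; do not let go of it, tip any tin over, bang one down on the board or disturb the other things.

Things in the scene. Friction and masses are not known exactly. Their poses are not given: they have to be found in the camera images.
- tin_a: One of three identical closed green tins, 54 mm in diameter, 88 mm tall; the flat steel lid, 56 mm in diameter, covers the top 29 mm, is stuck tight and good to grip. Origin: centre of the underside, z up. One tin (name and place do not tell which) weighs 0.48 to 0.66 kg with the weights in it, the other two 0.14 kg each; contents shift by some mm.
- tin_b: One of three identical closed green tins, 54 mm in diameter, 88 mm tall; the flat steel lid, 56 mm in diameter, covers the top 29 mm, is stuck tight and good to grip. Origin: centre of the underside, z up. One tin (name and place do not tell which) weighs 0.48 to 0.66 kg with the weights in it, the other two 0.14 kg each; contents shift by some mm.
- tin_c: One of three identical closed green tins, 54 mm in diameter, 88 mm tall; the flat steel lid, 56 mm in diameter, covers the top 29 mm, is stuck tight and good to grip. Origin: centre of the underside, z up. One tin (name and place do not tell which) weighs 0.48 to 0.66 kg with the weights in it, the other two 0.14 kg each; contents shift by some mm.
- board: brown chopping board, fixed, 220 mm along x, 340 mm along y, 21 mm thick, lying on the hob. Origin: centre of its underside (upper face 21 mm above), x away from the robot, y to its left, z up. The tins stand on it near y = +118 (left), 0 (middle), -118 mm (right) of its frame, within 8 mm in y and 20 mm in x.
- glass: Bystander, drinking glass, 81 mm across, 91 mm tall, right of the hob. A solid wall cabinet hangs there above the worktop: underside at z = 0.446 m, front (with door handle) at x = 0.545 m, left side at y = -0.05 m; keep the arm clear of it. Origin: centre of the underside. To be left alone.
- spice_jar: Bystander, glass spice jar with a red cap, 45 mm across, 106 mm tall, right of the hob. Origin: centre of the underside. To be left alone.
- corkscrew: Bystander, folded black corkscrew, 14 x 112 x 24 mm, lying right of the hob. Origin: centre of the underside. To be left alone.
There are look-alikes about, which are no part of the job. What is shaped like the tin_c but blue or purple is not meant.

How it is judged:
On the way, in this order (a step that is already met when the one before it is completed fails the run):
1. the left tin alone is held in the fingers, lifted at least 24 mm clear of the board, while the other two stand on the board in their places (((z of tin_a in the frame of board above 0.045 m and contact force between tin_a and the fingers above 1 N and contact force between tin_a and board below 0.02 N and z of each of tin_b, tin_c in the frame of board below 0.027 m and angle between each of tin_b, tin_c's own z axis and vertical below 0.1 rad and contact force between each of tin_b, tin_c and board above 0.5 N and y of each of tin_b, tin_c in the frame of board below 0.06 m) or (z of tin_b in the frame of board above 0.045 m and contact force between tin_b and the fingers above 1 N and contact force between tin_b and board below 0.02 N and z of each of tin_a, tin_c in the frame of board below 0.027 m and angle between each of tin_a, tin_c's own z axis and vertical below 0.1 rad and contact force between each of tin_a, tin_c and board above 0.5 N and y of each of tin_a, tin_c in the frame of board below 0.06 m) or (z of tin_c in the frame of board above 0.045 m and contact force between tin_c and the fingers above 1 N and contact force between tin_c and board below 0.02 N and z of each of tin_a, tin_b in the frame of board below 0.027 m and angle between each of tin_a, tin_b's own z axis and vertical below 0.1 rad and contact force between each of tin_a, tin_b and board above 0.5 N and y of each of tin_a, tin_b in the frame of board below 0.06 m))), for 0.3 s.
2. the middle tin alone is held in the fingers, lifted at least 24 mm clear of the board, while the other two stand on the board in their places (((z of tin_a in the frame of board above 0.045 m and contact force between tin_a and the fingers above 1 N and contact force between tin_a and board below 0.02 N and z of each of tin_b, tin_c in the frame of board below 0.027 m and angle between each of tin_b, tin_c's own z axis and vertical below 0.1 rad and contact force between each of tin_b, tin_c and board above 0.5 N and ((y of tin_b in the frame of board above 0.05 m and y of tin_c in the frame of board below -0.05 m) or (y of tin_c in the frame of board above 0.05 m and y of tin_b in the frame of board below -0.05 m))) or (z of tin_b in the frame of board above 0.045 m and contact force between tin_b and the fingers above 1 N and contact force between tin_b and board below 0.02 N and z of each of tin_a, tin_c in the frame of board below 0.027 m and angle between each of tin_a, tin_c's own z axis and vertical below 0.1 rad and contact force between each of tin_a, tin_c and board above 0.5 N and ((y of tin_a in the frame of board above 0.05 m and y of tin_c in the frame of board below -0.05 m) or (y of tin_c in the frame of board above 0.05 m and y of tin_a in the frame of board below -0.05 m))) or (z of tin_c in the frame of board above 0.045 m and contact force between tin_c and the fingers above 1 N and contact force between tin_c and board below 0.02 N and z of each of tin_a, tin_b in the frame of board below 0.027 m and angle between each of tin_a, tin_b's own z axis and vertical below 0.1 rad and contact force between each of tin_a, tin_b and board above 0.5 N and ((y of tin_a in the frame of board above 0.05 m and y of tin_b in the frame of board below -0.05 m) or (y of tin_b in the frame of board above 0.05 m and y of tin_a in the frame of board below -0.05 m))))), for 0.3 s.
3. the right tin alone is held in the fingers, lifted at least 24 mm clear of the board, while the other two stand on the board in their places (((z of tin_a in the frame of board above 0.045 m and contact force between tin_a and the fingers above 1 N and contact force between tin_a and board below 0.02 N and z of each of tin_b, tin_c in the frame of board below 0.027 m and angle between each of tin_b, tin_c's own z axis and vertical below 0.1 rad and contact force between each of tin_b, tin_c and board above 0.5 N and y of each of tin_b, tin_c in the frame of board above -0.06 m) or (z of tin_b in the frame of board above 0.045 m and contact force between tin_b and the fingers above 1 N and contact force between tin_b and board below 0.02 N and z of each of tin_a, tin_c in the frame of board below 0.027 m and angle between each of tin_a, tin_c's own z axis and vertical below 0.1 rad and contact force between each of tin_a, tin_c and board above 0.5 N and y of each of tin_a, tin_c in the frame of board above -0.06 m) or (z of tin_c in the frame of board above 0.045 m and contact force between tin_c and the fingers above 1 N and contact force between tin_c and board below 0.02 N and z of each of tin_a, tin_b in the frame of board below 0.027 m and angle between each of tin_a, tin_b's own z axis and vertical below 0.1 rad and contact force between each of tin_a, tin_b and board above 0.5 N and y of each of tin_a, tin_b in the frame of board above -0.06 m))), for 0.3 s.
At the end, for the whole second after the job is handed in: One tin is held in the fingers alone, underside at least 98 mm above the board, within 0.35 rad of upright and still (under 3 cm/s); the other two stand upright, untouched and at rest on the board, each pressing on it with under 3 N, so the tin held is the one with the weights (((z of tin_a in the frame of board above 0.119 m and contact force between tin_a and the fingers above 2 N and contact force between tin_a and board below 0.02 N and angle between tin_a's own z axis and vertical below 0.35 rad and linear speed of tin_a below 0.03 m/s and z of each of tin_b, tin_c in the frame of board below 0.027 m and angle between each of tin_b, tin_c's own z axis and vertical below 0.1 rad and contact force between tin_b and board between 0.5 and 3 N and contact force between each of tin_b, tin_c and the fingers below 0.05 N and contact force between each of tin_b, tin_c and tin_a below 0.02 N and linear speed of each of tin_b, tin_c below 0.02 m/s and contact force between tin_c and board between 0.5 and 3 N) or (z of tin_b in the frame of board above 0.119 m and contact force between tin_b and the fingers above 2 N and contact force between tin_b and board below 0.02 N and angle between tin_b's own z axis and vertical below 0.35 rad and linear speed of tin_b below 0.03 m/s and z of each of tin_a, tin_c in the frame of board below 0.027 m and angle between each of tin_a, tin_c's own z axis and vertical below 0.1 rad and contact force between tin_a and board between 0.5 and 3 N and contact force between each of tin_a, tin_c and the fingers below 0.05 N and contact force between each of tin_a, tin_c and tin_b below 0.02 N and linear speed of each of tin_a, tin_c below 0.02 m/s and contact force between tin_c and board between 0.5 and 3 N) or (z of tin_c in the frame of board above 0.119 m and contact force between tin_c and the fingers above 2 N and contact force between tin_c and board below 0.02 N and angle between tin_c's own z axis and vertical below 0.35 rad and linear speed of tin_c below 0.03 m/s and z of each of tin_a, tin_b in the frame of board below 0.027 m and angle between each of tin_a, tin_b's own z axis and vertical below 0.1 rad and contact force between tin_a and board between 0.5 and 3 N and contact force between each of tin_a, tin_b and the fingers below 0.05 N and contact force between each of tin_a, tin_b and tin_c below 0.02 N and linear speed of each of tin_a, tin_b below 0.02 m/s and contact force between tin_b and board between 0.5 and 3 N))); the arm keeps its last pose, push and grip.
It fails at once if a tin is tipped over (more than 0.6 rad) (angle between any of tin_a, tin_b, tin_c's own z axis and vertical above 0.6 rad).
It fails at once if a tin is banged or pressed down on the board (over 60 N) (contact force between any of tin_a, tin_b, tin_c and board above 60 N).
It fails at once if a bystander is moved more than 3 cm (distance of any of glass, spice_jar, corkscrew from where it was at the start of the episode above 0.03 m).
It also fails if it takes over 72 s, if anything falls off the work surface, if the arm or the gripper's body presses on something with over 40 N, if the wrist force passes 120 N, or if a joint passes its speed limit or range.

## Robot

A 6-joint arm with a two-finger parallel gripper is mounted at the origin on a cart in front of the work surface, level with it; the furniture and walls round the work are solid. World frame = base frame: x ahead of the robot, y to its left, z up, the work surface at z = 0. Lengths are in m, angles in rad, forces in N, time in s.
With the tool pointing down it reaches from about 0.4 to 0.925 m from the base axis. Payload 12.5 kg.
Tool frame: the origin (TCP) lies on the centre line of the jaws, within the pads' length; the fingertips stand 8 mm ahead of it and the grasp point (between the pads) lies 11 mm behind it; y points along the fingers, z is the direction in which the jaws open and shut, and the axes are right-handed (so a half turn about y gives the same grasp; the last joint's range is limited). The gripper opens to 95 mm and grips with 3 to 60 N. Pads are 20 mm wide; open, the fingers measure 119 mm over their backs; the gripper's body (75 mm by 180 mm) begins 59 mm behind the grasp point.
Start: joints at [1.022, 0.491, 1.559, -0, 1.092, -0.106], TCP at [0.268, 0.565, 0.223] pointing down, gripper open.
Joint ranges: [-3.1, 3.1], [-0.84, 2.19], [0.05, 2.79], [-1.13, 4.28], [0.06, 2.93], [-2.69, 2.69]. Speed limits (rad/s): [2.22, 2.22, 2.79, 3.14, 3.14, 3.14].

## Interface

Orientations are given as [roll, pitch, yaw] about the fixed x, y, z axes, in that order (R = Rz(yaw) Ry(pitch) Rx(roll)).
In Python, from plant import monitor, camera, arm gives the robot as it stands. The module is installed in compiled form; this text tells all that it offers.
- The arm moves only by the tool play_rows, never from a script. Its argument "motion" is a list of rows, each a list of 7 numbers: the shift along the tool's x, y, z as a fraction of full scale, then the turn, a rotation vector about the tool's x, y, z as a fraction of full scale, then the finger opening in mm, from 0 to 95.1. In form: [[dx, dy, dz, wx, wy, wz, hand], ...]. A call has 1 to 12 rows; each row is the pose to reach, as a shift and turn from the pose measured when the call began, along the tool's axes at that moment; what a row does not reach only later rows make up. Full scale, the value 1, is 0.25 m for a shift and 90 degrees for a turn. A row lasts 1/12 s, in which the tool goes at most 41.7 mm and 7.16 degrees, less where a joint would pass 70% of its speed; a pose out of reach is approached as far as the arm can. A call with a number of a shift or a turn outside -1 to 1 is refused whole. A call with a gripper value outside its range is refused whole. The fingers move at their own pace and stop on an object; "grip_force" is the grip in N (left out, the last holds). Time passes only in rows, so rows that repeat a pose let the fingers close. It gives the time, the measured TCP pose, the force and the opening at its end, in the units of the state.
- monitor.get_state(): the state, without advancing time (a new reading comes with each control period).
- camera(name): name is "scene" or "top" or "wrist"; returns a dict with "img" (420x560x3 uint8, blue, green, red), "fx", "fy", "cx", "cy" (pixels), "T" (4x4, takes a point from camera to world coordinates). Camera axes: x right, y down, z forward; pixel columns grow to the right and rows downward; lengths in m; the calibration is good to about 2 mm. A picture is of the moment at which its call begins. There is no depth.
- arm.job_done(): hands the job in, once; it reports no verdict.
The state is a dict: "clock": time; "joint_pos": joint angles; "dq": joint speeds; "tau": joint torques, N m; "ee_pos": TCP position; "eef_rot": TCP orientation; "wrist_force": force on the tool from outside, world axes, zero at the start; "ft_torque": the same for the moment, N m; "width": finger opening in m.
Only numpy, scipy, OpenCV 4.12 (cv2) and the standard library are available. Lean on these libraries where they do the work, as an engineer would, in place of code of your own. Each camera call takes 0.05 s, during which the arm holds its last target.

## Working session

There is one attempt and no reset: what is moved stays moved. The work goes in short steps, Python scripts to look and compute and a tool call to move; the robot and the scene stay as the last step left them, time stands still between calls to the robot, and variables do not carry over. Pictures are saved under pics/ and viewed, and the job is handed in when it is done.

Besides the shell and the picture viewer there is one more tool, called after ">>>" as a command line: name --pt "numbers of a row" for each row, then --argument value for the rest. play_rows: Moves the arm, as the interface text tells. Its arguments: {"type":"object","properties":{"motion":{"type":"array"},"grip_force":{"type":"number"}},"required":["motion"]}

```bash
mkdir -p pics
python3 - <<'E'
from plant import monitor, camera, arm
import cv2,numpy as np
s=monitor.get_state()
for k,v in s.items(): print(k,np.round(v,4).tolist())
for n in ["scene","top","wrist"]:
    c=camera(n); cv2.imwrite(f"pics/{n}0.png",c["img"]); print(n,c["fx"],c["cx"],c["cy"],np.round(c["T"],3).tolist())
    np.savez(f"{n}0.npz",**c)
E
```

```text
clock 0.0
joint_pos [1.0224, 0.4915, 1.5595, 0.0, 1.0917, -0.1056]
dq [0.0008, -0.0011, -0.0004, 0.0006, -0.0, 0.0006]
tau [-0.0009, -61.2641, -25.8184, 0.0692, 0.0481, -0.0001]
ee_pos [0.2676, 0.5645, 0.2221]
eef_rot [-1.5719, 0.0001, -0.4428]
wrist_force [-0.4298, 0.0251, -0.0513]
ft_torque [-0.0597, 0.0101, 0.0024]
width 0.0953
scene 415.6023605181515 275.5866713714544 215.02950152444546 [[0.849, -0.281, 0.448, 0.087], [-0.529, -0.465, 0.71, -0.741], [0.009, -0.839, -0.543, 0.624], [0.0, 0.0, 0.0, 1.0]]
top 436.8493452949004 279.7714167921161 211.8516453800709 [[0.015, -0.989, 0.146, 0.406], [-1.0, -0.012, 0.023, 0.023], [-0.021, -0.146, -0.989, 1.192], [0.0, 0.0, 0.0, 1.0]]
wrist 289.7324588219249 278.41483070741157 210.02643959719558 [[0.429, 0.868, 0.25, 0.197], [0.903, -0.412, -0.119, 0.598], [-0.0, 0.277, -0.961, 0.383], [0.0, 0.0, 0.0, 1.0]]
```

View pics/top0.png

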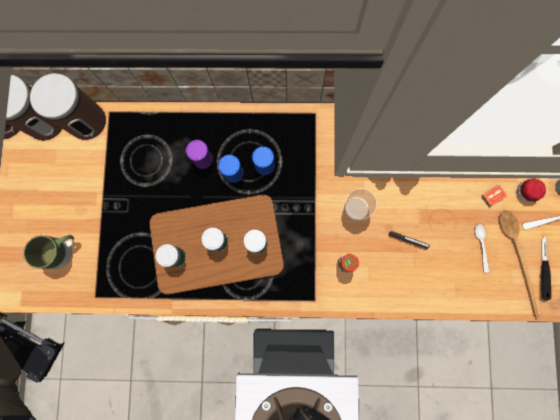

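View pics/scene0.png

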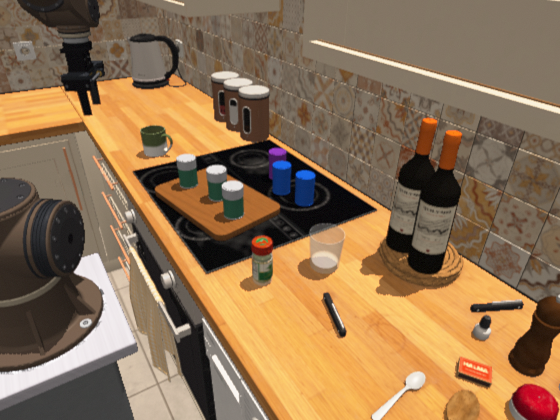

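The wanted tins are the three white/steel-lidded green ones, at top pixels (170,257), (213,239) and (255,241). The look-alikes are the purple tin (197,152) and the blue tins (230,167) and (263,160). Next I'll measure the tins and check them in a close crop.

```bash
cat > h.py <<'E'
import numpy as np,cv2
def ray(c,u,v):
    d=np.array([(u-c["cx"])/c["fx"],(v-c["cy"])/c["fy"],1.]);T=c["T"];return T[:3,3],T[:3,:3]@d
def onz(c,u,v,z):
    o,d=ray(c,u,v);return o+d*(z-o[2])/d[2]
def proj(c,p):
    q=np.linalg.inv(c["T"])@np.append(p,1);return c["fx"]*q[0]/q[2]+c["cx"],c["fy"]*q[1]/q[2]+c["cy"]
def tri(c1,p1,c2,p2):
    o1,d1=ray(c1,*p1);o2,d2=ray(c2,*p2)
    A=np.stack([d1,-d2],1);t=np.linalg.lstsq(A,o2-o1,rcond=None)[0]
    a=o1+t[0]*d1;b=o2+t[1]*d2;return (a+b)/2,np.linalg.norm(a-b)
E
python3 - <<'E'
from h import *
t=dict(np.load("top0.npz"));s=dict(np.load("scene0.npz"))
def lids(c,roi,n):
    x0,y0,x1,y1=roi;im=c["img"][y0:y1,x0:x1];hsv=cv2.cvtColor(im,cv2.COLOR_BGR2HSV)
    m=((hsv[...,1]<60)&(hsv[...,2]>130)).astype(np.uint8)*255
    cs,_=cv2.findContours(m,cv2.RETR_EXTERNAL,cv2.CHAIN_APPROX_NONE)
    for k in cs:
        if cv2.contourArea(k)>80:
            e=cv2.fitEllipse(k);print(n,np.round(np.array(e[0])+[x0,y0],1),np.round(e[1],1),cv2.boundingRect(k),cv2.contourArea(k), np.round(onz(c,e[0][0]+x0,e[0][1]+y0,.117),3))
lids(t,(150,190,285,295),"top");lids(s,(150,130,260,230),"scene")
im=t["img"][190:300,145:290];hsv=cv2.cvtColor(im,cv2.COLOR_BGR2HSV)
m=((hsv[...,0]<20)&(hsv[...,1]>90)&(hsv[...,2]>50)).astype(np.uint8)*255
cs,_=cv2.findContours(m,cv2.RETR_EXTERNAL,cv2.CHAIN_APPROX_NONE);k=max(cs,key=cv2.contourArea)
r=cv2.minAreaRect(k);b=cv2.boxPoints(r)+[145,190];print(b)
for z in(.021,.03):
  P=np.array([onz(t,*p,z) for p in b]);print(P.round(3),np.linalg.norm(P-np.roll(P,-1,0),axis=1),P.mean(0))
cv2.imwrite("pics/ct.png",cv2.resize(im,None,fx=5,fy=5,interpolation=cv2.INTER_CUBIC))
cv2.imwrite("pics/cs.png",cv2.resize(s["img"][130:245,140:300],None,fx=5,fy=5,interpolation=cv2.INTER_CUBIC))
E
```

```text
top [166.5 255. ] [21.3 22.4] (6, 54, 22, 23) 373.0 [0.454 0.325 0.117]
top [254.5 240.5] [21.6 22.1] (94, 40, 23, 22) 372.5 [0.493 0.109 0.117]
top [212.3 238.3] [21.4 22.2] (51, 38, 23, 22) 371.5 [0.497 0.214 0.117]
scene [232.  185.7] [10.1 21.3] (72, 51, 21, 11) 167.0 [0.484 0.093 0.117]
scene [215.6 169.3] [ 9.1 19.8] (56, 35, 20, 10) 138.5 [0.488 0.197 0.117]
scene [185.6 157.8] [ 7.7 18.2] (27, 24, 19, 9) 108.0 [0.445 0.307 0.117]
[[144.34564161 214.29194641]
 [271.27516937 191.89262009]
 [285.67114258 273.46980286]
 [158.7416153  295.86912537]]
[[0.568 0.419 0.021]
 [0.634 0.074 0.021]
 [0.414 0.032 0.021]
 [0.35  0.367 0.021]] [0.35135552 0.2239355  0.34162429 0.22383975] [0.49132987 0.22300637 0.021     ]
[[0.567 0.416 0.03 ]
 [0.632 0.073 0.03 ]
 [0.414 0.032 0.03 ]
 [0.35  0.365 0.03 ]] [0.34865524 0.22221448 0.3389988  0.22211947] [0.49067408 0.22146752 0.03      ]
```

View pics/ct.png

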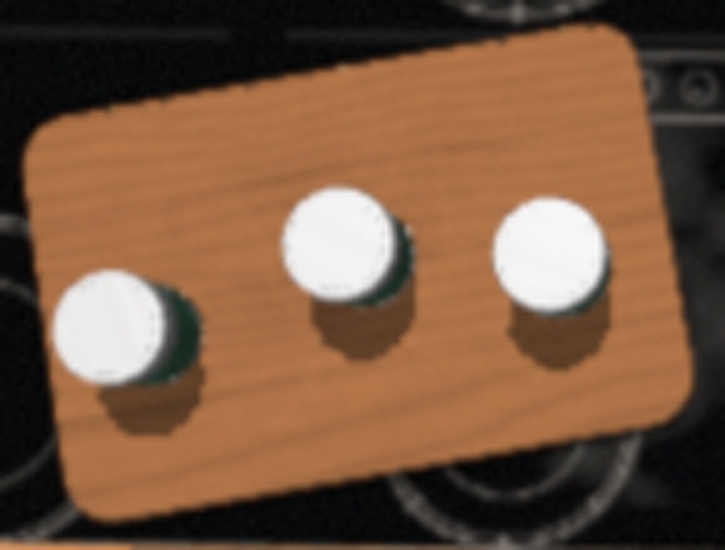

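View pics/cs.png

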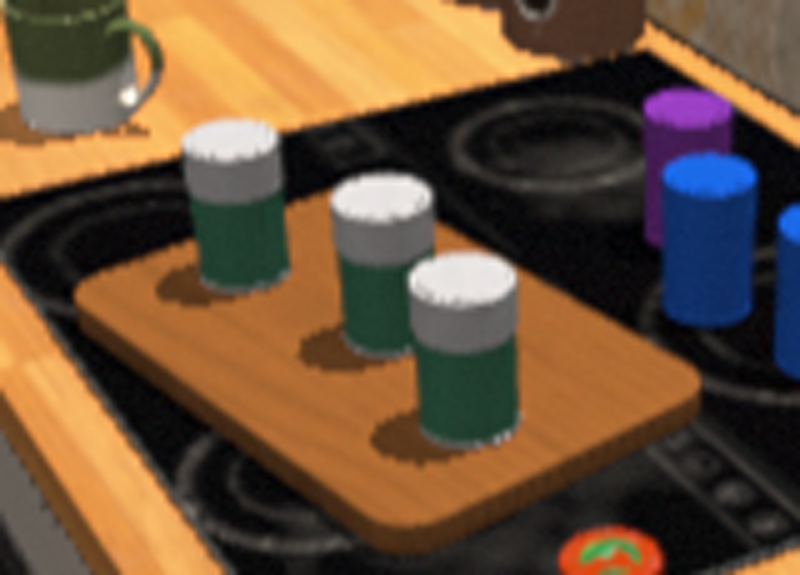

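The crops show three green tins with grey-white lids standing upright on the board, so the choice holds. Triangulating the lids.

Run:
```python
from h import *
t=dict(np.load("top0.npz"));s=dict(np.load("scene0.npz"))
for a,b in [((166.5,255.),(185.6,157.8)),((212.3,238.3),(215.6,169.3)),((254.5,240.5),(232,185.7))]:
    p,e=tri(t,a,s,b);print(p.round(4),e.round(4),onz(t,*a,.115).round(4),onz(t,*a,.125).round(4))
    # body bottom in scene: bottom-most pixel
```

```text
[0.4537 0.3287 0.1063] 0.0015 [0.454 0.326 0.115] [0.4535 0.3231 0.125 ]
[0.4965 0.2158 0.1068] 0.0021 [0.4968 0.214  0.115 ] [0.4959 0.2122 0.125 ]
[0.4928 0.1101 0.1065] 0.0013 [0.4927 0.1091 0.115 ] [0.4919 0.1083 0.125 ]
```

View pics/wrist0.png

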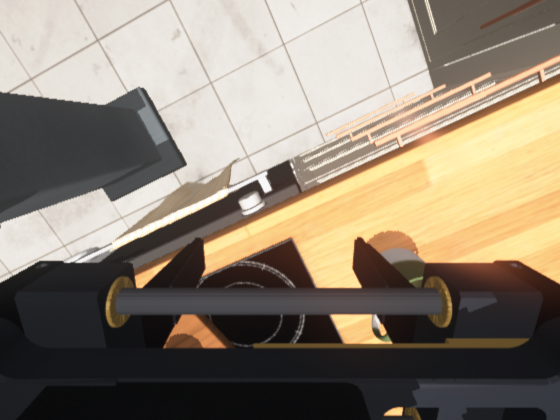

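>>> play_rows --pt "0.45 0 -0.22 0 0.25 0 95" --pt "0.9 0 -0.45 0 0.5 0 95" --pt "0.9 0 -0.45 0 0.5 0 95" --pt "0.9 0 -0.45 0 0.5 0 95" --pt "0.9 0 -0.45 0 0.5 0 95" --pt "0.9 0 -0.45 0 0.5 0 95" --pt "0.9 0 -0.45 0 0.5 0 95" --pt "0.9 0 -0.45 0 0.5 0 95" --pt "0.9 0 -0.45 0 0.5 0 95" --pt "0.9 0 -0.45 0 0.5 0 95" --grip_force 25

```text
clock: 0.98
ee_pos: [0.4222, 0.3672, 0.2222]
eef_rot: [-1.572, -0.0, -1.225]
wrist_force: [0.7, -1.0, 0.4]
width: 0.095
```

>>> play_rows --pt "0.1 0 0.033 0 0 0 95" --pt "0.193 0 0.066 0 0 0 95" --pt "0.193 0.05 0.066 0 0 0 95" --pt "0.193 0.1 0.066 0 0 0 95" --pt "0.193 0.1 0.066 0 0 0 95"

```text
clock: 1.4
ee_pos: [0.4527, 0.3278, 0.1953]
eef_rot: [-1.575, -0.001, -1.223]
wrist_force: [-0.9, 0.0, 0.0]
width: 0.0946
```

```bash
cat > snap.py <<'E'
import sys
from plant import monitor,camera
from h import *
s=monitor.get_state()
print(round(float(s["clock"]),2),np.round(s["ee_pos"],4),np.round(s["eef_rot"],3),"F",np.round(s["wrist_force"],2),"w",np.round(s["width"],4),"j",np.round(s["joint_pos"],2))
for n in sys.argv[2:]:
    c=camera(n);np.savez(f"{n}_{sys.argv[1]}.npz",**c);cv2.imwrite(f"pics/{n}_{sys.argv[1]}.png",c["img"])
E
python3 snap.py 1 wrist scene
```

```text
1.4 [0.4527 0.3278 0.1953] [-1.575e+00 -1.000e-03 -1.223e+00] F [-0.87  0.04  0.04] w 0.0946 j [ 0.51  0.43  1.75 -0.    0.96  0.16]
```

View pics/wrist_1.png

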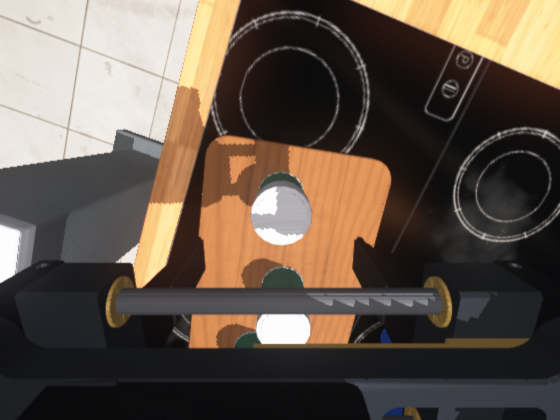

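Run:
```python
from h import *
c=dict(np.load("wrist_1.npz"))
im=c["img"];hsv=cv2.cvtColor(im,cv2.COLOR_BGR2HSV)
m=((hsv[...,1]<60)&(hsv[...,2]>110)).astype(np.uint8)*255
m[:165]=0;m[255:]=0;m[:,:235]=0;m[:,330:]=0
k=max(cv2.findContours(m,0,cv2.CHAIN_APPROX_NONE)[0],key=cv2.contourArea);e=cv2.fitEllipse(cv2.convexHull(k));print(e)
for z in(.106,.109,.112):print(onz(c,*e[0],z).round(4))
print([np.round(proj(c,p)) for p in[(.454,.3275,.109),(.497,.215,.109),(.493,.1095,.109)]])
```

```text
((280.5948486328125, 213.8624725341797), (60.460205078125, 61.891448974609375), 151.51072692871094)
[0.4533 0.3303 0.106 ]
[0.453  0.3311 0.109 ]
[0.4527 0.332  0.112 ]
[array([280., 218.]), array([282., 331.]), array([246., 406.])]
```

The lid at (281,214) sits within 3 mm of the estimate, centred between the jaws. Going down.

>>> play_rows --pt "-0.006 0.11 0.004 0 0 0 95" --pt "-0.006 0.22 0.004 0 0 0 95" --pt "-0.006 0.33 0.004 0 0 0 95" --pt "-0.006 0.4 0.004 0 0 0 95" --pt "-0.006 0.437 0.004 0 0 0 95" --pt "-0.006 0.437 0.004 0 0 0 95" --pt "-0.006 0.437 0.004 0 0 0 95"

```text
clock: 2.08
ee_pos: [0.4538, 0.3305, 0.0887]
eef_rot: [-1.572, -0.0, -1.222]
wrist_force: [-0.6, -0.0, 1.0]
width: 0.0947
```

```bash
python3 snap.py 2 scene
```

```text
2.08 [0.4538 0.3305 0.0887] [-1.572 -0.    -1.222] F [-0.58 -0.03  1.02] w 0.0947 j [ 0.51  0.57  1.85 -0.    0.72  0.16]
```

View pics/scene_2.png

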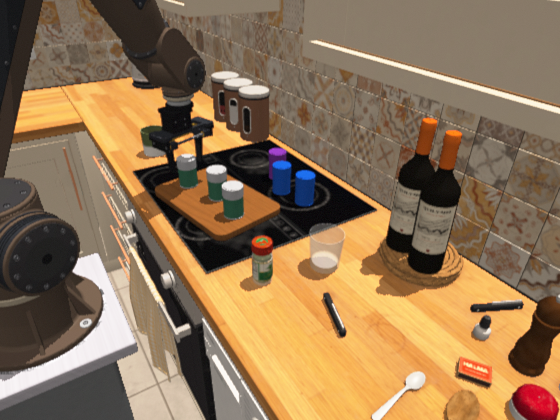

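>>> play_rows --pt "0 0.005 0 0 0 0 70" --pt "0 0.005 0 0 0 0 62" --pt "0 0.005 0 0 0 0 58" --pt "0 0.005 0 0 0 0 54" --pt "0 0.005 0 0 0 0 50" --pt "0 0.005 0 0 0 0 50" --pt "0 0.005 0 0 0 0 50" --pt "0 0.005 0 0 0 0 50" --pt "0 0.005 0 0 0 0 50" --grip_force 30

```text
clock: 2.88
ee_pos: [0.454, 0.3305, 0.088]
eef_rot: [-1.571, -0.0, -1.222]
wrist_force: [-0.4, -0.8, 2.7]
width: 0.0557
```

>>> play_rows --pt "0 -0.03 0 0 0 0 45" --pt "0 -0.08 0 0 0 0 45" --pt "0 -0.13 0 0 0 0 45" --pt "0 -0.18 0 0 0 0 45" --pt "0 -0.18 0 0 0 0 45" --pt "0 -0.18 0 0 0 0 45" --pt "0 -0.18 0 0 0 0 45" --pt "0 -0.18 0 0 0 0 45" --pt "0 -0.18 0 0 0 0 45" --pt "0 -0.18 0 0 0 0 45" --pt "0 -0.18 0 0 0 0 45" --pt "0 -0.18 0 0 0 0 45"

```text
clock: 3.88
ee_pos: [0.454, 0.3305, 0.1327]
eef_rot: [-1.571, -0.0, -1.223]
wrist_force: [0.4, -0.2, -5.1]
width: 0.0556
```

```bash
python3 snap.py 3 scene
python3 - <<'E'
import cv2
cv2.imwrite("pics/s3c.png",cv2.resize(cv2.imread("pics/scene_3.png")[90:245,120:300],None,fx=4,fy=4))
E
```

```text
3.88 [0.454  0.3305 0.1327] [-1.571 -0.    -1.223] F [ 0.41 -0.18 -5.13] w 0.0556 j [ 0.51  0.51  1.81 -0.    0.82  0.16]
```

View pics/s3c.png

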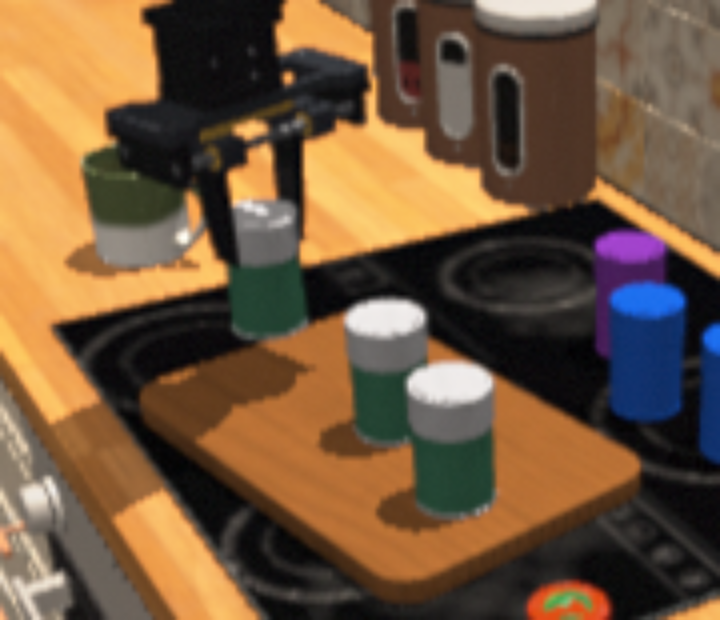

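The left tin hangs clear of the board, and wrist Fz reads -5.1 N, so it is probably the heavy one. Setting it back gently.

>>> play_rows --pt "0 0.05 0 0 0 0 45" --pt "0 0.1 0 0 0 0 45" --pt "0 0.14 0 0 0 0 45" --pt "0 0.16 0 0 0 0 45" --pt "0 0.168 0 0 0 0 45" --pt "0 0.172 0 0 0 0 45" --pt "0 0.175 0 0 0 0 45" --pt "0 0.177 0 0 0 0 45" --pt "0 0.178 0 0 0 0 45" --pt "0 0.179 0 0 0 0 45" --pt "0 0.179 0 0 0 0 45"

```text
clock: 4.85
ee_pos: [0.4541, 0.3305, 0.0883]
eef_rot: [-1.571, -0.0, -1.223]
wrist_force: [0.1, -0.9, -4.7]
width: 0.0555
```

>>> play_rows --pt "0 0.002 0 0 0 0 45" --pt "0 0.004 0 0 0 0 45" --pt "0 0.004 0 0 0 0 45" --pt "0 0.004 0 0 0 0 45"

```text
clock: 5.18
ee_pos: [0.4541, 0.3306, 0.0879]
eef_rot: [-1.57, -0.0, -1.222]
wrist_force: [-3.1, -0.7, 5.6]
width: 0.0555
```

>>> play_rows --pt "0 0 0 0 0 0 58" --pt "0 0 0 0 0 0 64" --pt "0 0 0 0 0 0 75" --pt "0 0 0 0 0 0 90" --pt "0 0 0 0 0 0 95" --pt "0 0 0 0 0 0 95" --pt "0 0 0 0 0 0 95" --pt "0 0 0 0 0 0 95"

```text
clock: 5.85
ee_pos: [0.4541, 0.3306, 0.0879]
eef_rot: [-1.57, -0.0, -1.222]
wrist_force: [0.7, 0.6, -0.6]
width: 0.0936
```

>>> play_rows --pt "0 -0.1 0 0 0 0 95" --pt "0 -0.25 0 0 0 0 95" --pt "0 -0.38 0 0 0 0 95" --pt "0 -0.42 0 0 0 0 95" --pt "0.1 -0.42 0.001 0 0 0 95" --pt "0.25 -0.42 0.003 0 0 0 95" --pt "0.4 -0.42 0.005 0 0 0 95" --pt "0.487 -0.42 0.006 0 0 0 95" --pt "0.487 -0.42 0.006 0 0 0 95" --pt "0.487 -0.42 0.006 0 0 0 95"

```text
clock: 6.68
ee_pos: [0.4973, 0.2157, 0.1927]
eef_rot: [-1.57, -0.0, -1.225]
wrist_force: [-0.5, 0.6, 1.0]
width: 0.0947
```

```bash
cat > lid.py <<'E'
import sys
from h import *
c=dict(np.load(f"wrist_{sys.argv[1]}.npz"))
hsv=cv2.cvtColor(c["img"],cv2.COLOR_BGR2HSV)
m=((hsv[...,1]<60)&(hsv[...,2]>110)).astype(np.uint8)*255
m[:165]=0;m[258:]=0;m[:,:235]=0;m[:,330:]=0
k=max(cv2.findContours(m,0,cv2.CHAIN_APPROX_NONE)[0],key=cv2.contourArea);e=cv2.fitEllipse(cv2.convexHull(k));print(np.round(e[0]),e[1])
print(onz(c,*e[0],.108).round(4))
E
python3 snap.py 4 wrist scene; python3 lid.py 4
```

```text
6.68 [0.4973 0.2157 0.1927] [-1.57  -0.    -1.225] F [-0.51  0.61  1.05] w 0.0947 j [ 0.29  0.41  1.8   0.    0.93 -0.06]
[280. 212.] (60.88052749633789, 69.25193786621094)
[0.4966 0.2206 0.108 ]
```

View pics/wrist_4.png

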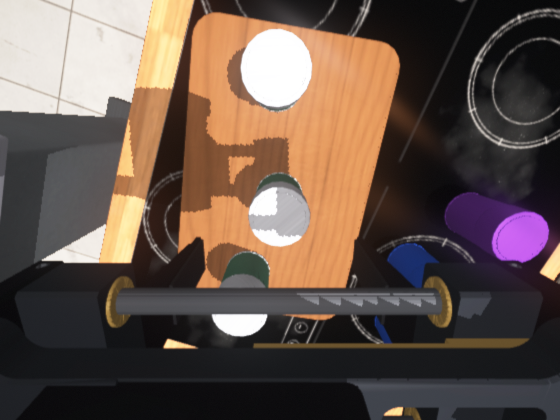

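View pics/scene_4.png

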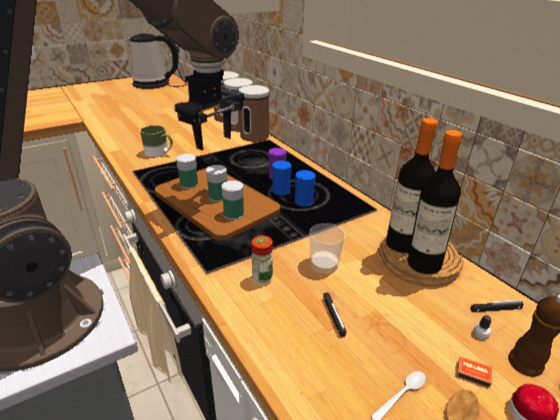

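>>> play_rows --pt "-0.01 0.11 0 0 0 0 95" --pt "-0.01 0.22 0 0 0 0 95" --pt "-0.01 0.32 0 0 0 0 95" --pt "-0.01 0.38 0 0 0 0 95" --pt "-0.01 0.423 0 0 0 0 85" --pt "-0.01 0.423 0 0 0 0 70" --pt "-0.01 0.423 0 0 0 0 62" --pt "-0.01 0.423 0 0 0 0 57" --pt "-0.01 0.423 0 0 0 0 53" --pt "-0.01 0.423 0 0 0 0 50" --pt "-0.01 0.423 0 0 0 0 50" --pt "-0.01 0.423 0 0 0 0 50"

```text
clock: 7.78
ee_pos: [0.4963, 0.2195, 0.0877]
eef_rot: [-1.569, 0.0, -1.223]
wrist_force: [-0.1, 0.5, 5.4]
width: 0.0555
```

>>> play_rows --pt "0 0 0 0 0 0 45" --pt "0 0 0 0 0 0 45"

```text
clock: 7.95
ee_pos: [0.4963, 0.2195, 0.0878]
eef_rot: [-1.569, 0.0, -1.223]
wrist_force: [0.6, -0.5, -2.6]
width: 0.0554
```

>>> play_rows --pt "0 -0.03 0 0 0 0 45" --pt "0 -0.08 0 0 0 0 45" --pt "0 -0.13 0 0 0 0 45" --pt "0 -0.18 0 0 0 0 45" --pt "0 -0.18 0 0 0 0 45" --pt "0 -0.18 0 0 0 0 45" --pt "0 -0.18 0 0 0 0 45" --pt "0 -0.18 0 0 0 0 45" --pt "0 -0.18 0 0 0 0 45" --pt "0 -0.18 0 0 0 0 45" --pt "0 -0.18 0 0 0 0 45" --pt "0 -0.18 0 0 0 0 45"

```text
clock: 8.95
ee_pos: [0.4962, 0.2194, 0.1326]
eef_rot: [-1.569, 0.0, -1.223]
wrist_force: [0.8, -0.7, -1.9]
width: 0.0559
```

```bash
python3 snap.py 5 scene
python3 - <<'E'
import cv2
cv2.imwrite("pics/s5c.png",cv2.resize(cv2.imread("pics/scene_5.png")[90:245,120:300],None,fx=4,fy=4))
E
```

```text
8.95 [0.4962 0.2194 0.1326] [-1.569  0.    -1.223] F [ 0.81 -0.75 -1.86] w 0.0559 j [ 0.29  0.49  1.86  0.    0.79 -0.05]
```

View pics/s5c.png

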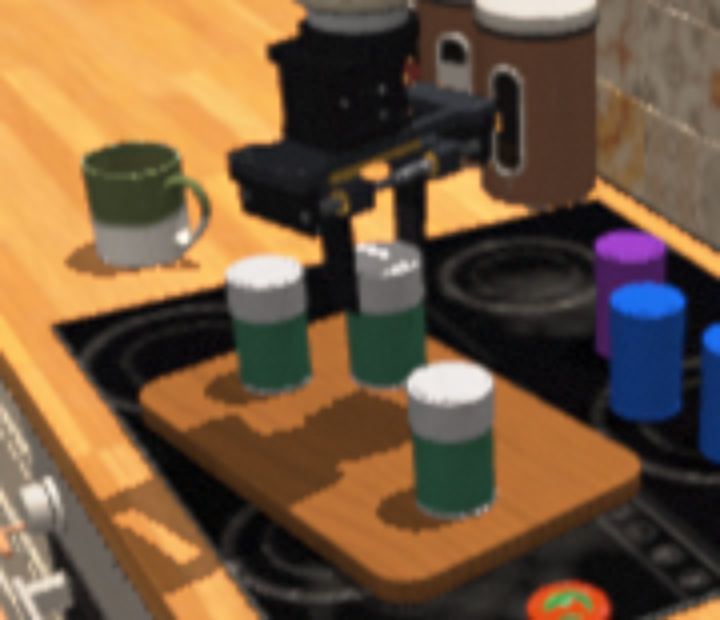

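The middle tin is up and light at -1.9 N, and the left and right tins are standing. Setting it down.

>>> play_rows --pt "0 0.05 0 0 0 0 45" --pt "0 0.1 0 0 0 0 45" --pt "0 0.14 0 0 0 0 45" --pt "0 0.16 0 0 0 0 45" --pt "0 0.168 0 0 0 0 45" --pt "0 0.172 0 0 0 0 45" --pt "0 0.175 0 0 0 0 45" --pt "0 0.177 0 0 0 0 45" --pt "0 0.179 0 0 0 0 45" --pt "0 0.18 0 0 0 0 45" --pt "0 0.18 0 0 0 0 45"

```text
clock: 9.92
ee_pos: [0.4963, 0.2195, 0.0878]
eef_rot: [-1.569, -0.0, -1.223]
wrist_force: [-0.1, -0.3, -1.7]
width: 0.0555
```

>>> play_rows --pt "0 0.002 0 0 0 0 45" --pt "0 0.003 0 0 0 0 45" --pt "0 0.003 0 0 0 0 45" --pt "0 0.003 0 0 0 0 45"

```text
clock: 10.25
ee_pos: [0.4964, 0.2195, 0.0877]
eef_rot: [-1.569, -0.0, -1.223]
wrist_force: [-1.8, -0.4, 5.9]
width: 0.0555
```

>>> play_rows --pt "0 0 0 0 0 0 58" --pt "0 0 0 0 0 0 64" --pt "0 0 0 0 0 0 75" --pt "0 0 0 0 0 0 90" --pt "0 0 0 0 0 0 95" --pt "0 0 0 0 0 0 95" --pt "0 0 0 0 0 0 95"

```text
clock: 10.83
ee_pos: [0.4964, 0.2195, 0.0876]
eef_rot: [-1.569, -0.0, -1.223]
wrist_force: [-1.0, 0.5, -0.2]
width: 0.0913
```

>>> play_rows --pt "0 -0.1 0 0 0 0 95" --pt "0 -0.25 0 0 0 0 95" --pt "0 -0.38 0 0 0 0 95" --pt "0 -0.42 0 0 0 0 95" --pt "0.1 -0.42 -0.04 0 0 0 95" --pt "0.25 -0.42 -0.1 0 0 0 95" --pt "0.396 -0.42 -0.158 0 0 0 95" --pt "0.396 -0.42 -0.158 0 0 0 95" --pt "0.396 -0.42 -0.158 0 0 0 95"

```text
clock: 11.58
ee_pos: [0.4928, 0.1113, 0.1924]
eef_rot: [-1.569, 0.0, -1.226]
wrist_force: [0.8, 0.5, -0.4]
width: 0.0952
```

```bash
python3 snap.py 6 wrist scene; python3 lid.py 6
```

```text
11.58 [0.4928 0.1113 0.1924] [-1.569  0.    -1.226] F [ 0.77  0.47 -0.42] w 0.0952 j [ 0.09  0.36  1.89  0.    0.9  -0.25]
[279. 216.] (60.98195266723633, 64.29744720458984)
[0.4924 0.1129 0.108 ]
```

View pics/wrist_6.png

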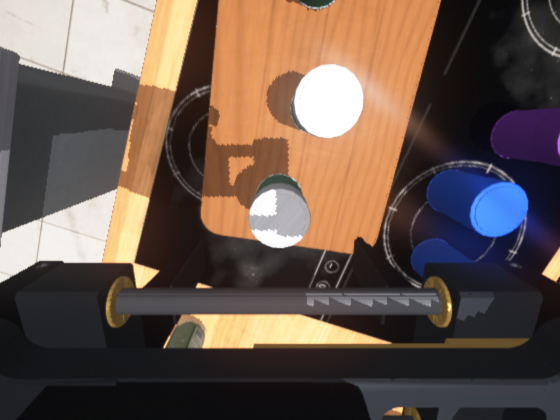

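View pics/scene_6.png

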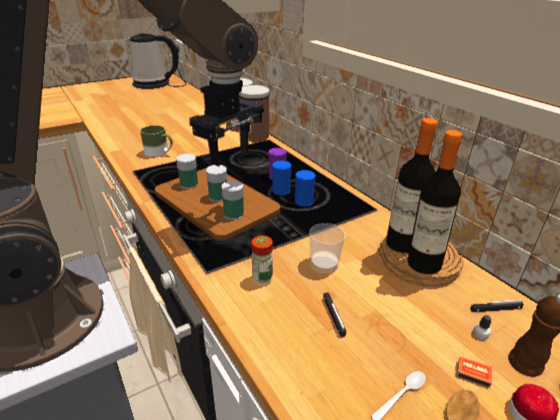

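Left and middle tins stand; the right lid at about (279,217) is centred between the jaws. Descend and grip.

>>> play_rows --pt "-0.005 0.11 0 0 0 0 95" --pt "-0.005 0.22 0 0 0 0 95" --pt "-0.005 0.32 0 0 0 0 95" --pt "-0.005 0.38 0 0 0 0 95" --pt "-0.005 0.42 0 0 0 0 85" --pt "-0.005 0.42 0 0 0 0 70" --pt "-0.005 0.42 0 0 0 0 62" --pt "-0.005 0.42 0 0 0 0 57" --pt "-0.005 0.42 0 0 0 0 53" --pt "-0.005 0.42 0 0 0 0 50" --pt "-0.005 0.42 0 0 0 0 50" --pt "-0.005 0.42 0 0 0 0 50"

```text
clock: 12.68
ee_pos: [0.493, 0.1144, 0.088]
eef_rot: [-1.567, -0.0, -1.223]
wrist_force: [-0.9, 0.6, 5.6]
width: 0.0552
```

>>> play_rows --pt "0 0 0 0 0 0 45" --pt "0 0 0 0 0 0 45"

```text
clock: 12.85
ee_pos: [0.4929, 0.1144, 0.0882]
eef_rot: [-1.567, -0.0, -1.223]
wrist_force: [0.9, 0.5, -1.4]
width: 0.0555
```

>>> play_rows --pt "0 -0.03 0 0 0 0 45" --pt "0 -0.08 0 0 0 0 45" --pt "0 -0.13 0 0 0 0 45" --pt "0 -0.18 0 0 0 0 45" --pt "0 -0.18 0 0 0 0 45" --pt "0 -0.18 0 0 0 0 45" --pt "0 -0.18 0 0 0 0 45" --pt "0 -0.18 0 0 0 0 45" --pt "0 -0.18 0 0 0 0 45" --pt "0 -0.18 0 0 0 0 45" --pt "0 -0.18 0 0 0 0 45" --pt "0 -0.18 0 0 0 0 45"

```text
clock: 13.85
ee_pos: [0.4927, 0.1143, 0.1329]
eef_rot: [-1.568, -0.0, -1.223]
wrist_force: [-0.5, 0.7, -1.5]
width: 0.0557
```

```bash
python3 snap.py 7 scene
python3 - <<'E'
import cv2
cv2.imwrite("pics/s7c.png",cv2.resize(cv2.imread("pics/scene_7.png")[90:245,120:300],None,fx=4,fy=4))
E
```

```text
13.85 [0.4927 0.1143 0.1329] [-1.568 -0.    -1.223] F [-0.48  0.68 -1.48] w 0.0557 j [ 0.1   0.44  1.95  0.    0.75 -0.25]
```

View pics/s7c.png

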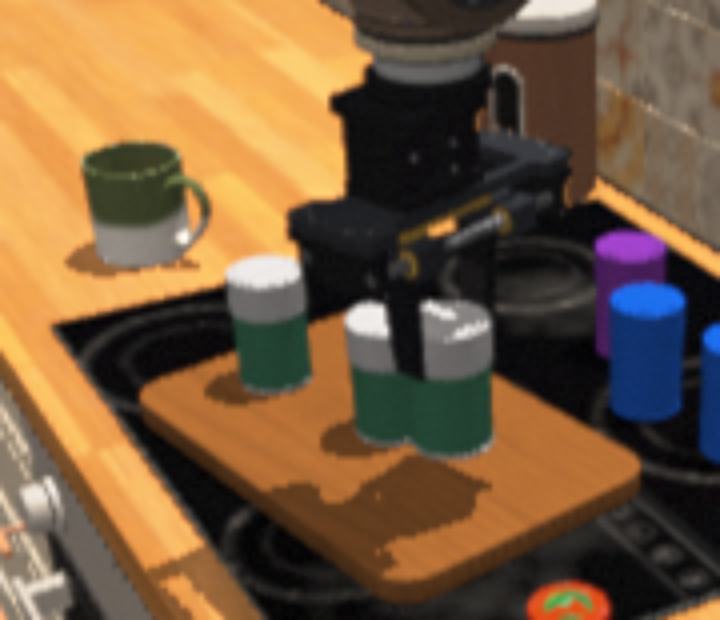

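The right tin is light (-1.5 N), so the left one at -5.1 N is the heavy one. Setting the right tin down.

>>> play_rows --pt "0 0.05 0 0 0 0 45" --pt "0 0.1 0 0 0 0 45" --pt "0 0.14 0 0 0 0 45" --pt "0 0.16 0 0 0 0 45" --pt "0 0.168 0 0 0 0 45" --pt "0 0.172 0 0 0 0 45" --pt "0 0.175 0 0 0 0 45" --pt "0 0.178 0 0 0 0 45" --pt "0 0.18 0 0 0 0 45" --pt "0 0.181 0 0 0 0 45" --pt "0 0.181 0 0 0 0 45"

```text
clock: 14.82
ee_pos: [0.493, 0.1144, 0.088]
eef_rot: [-1.567, -0.0, -1.223]
wrist_force: [0.3, -0.3, 0.7]
width: 0.0555
```

>>> play_rows --pt "0 0.002 0 0 0 0 45" --pt "0 0.002 0 0 0 0 45" --pt "0 0.002 0 0 0 0 45"

```text
clock: 15.07
ee_pos: [0.493, 0.1144, 0.088]
eef_rot: [-1.567, -0.0, -1.223]
wrist_force: [-2.7, 0.1, 4.9]
width: 0.0553
```

>>> play_rows --pt "0 0 0 0 0 0 58" --pt "0 0 0 0 0 0 64" --pt "0 0 0 0 0 0 75" --pt "0 0 0 0 0 0 90" --pt "0 0 0 0 0 0 95" --pt "0 0 0 0 0 0 95" --pt "0 0 0 0 0 0 95"

```text
clock: 15.65
ee_pos: [0.493, 0.1144, 0.088]
eef_rot: [-1.567, -0.0, -1.223]
wrist_force: [-0.3, 0.4, 0.4]
width: 0.0915
```

>>> play_rows --pt "0 -0.1 0 0 0 0 95" --pt "0 -0.25 0 0 0 0 95" --pt "0 -0.38 0 0 0 0 95" --pt "0 -0.42 0 0 0 0 95" --pt "-0.1 -0.42 0.02 0 0 0 95" --pt "-0.25 -0.42 0.04 0 0 0 95" --pt "-0.4 -0.42 0.07 0 0 0 95" --pt "-0.55 -0.42 0.09 0 0 0 95" --pt "-0.7 -0.42 0.12 0 0 0 95" --pt "-0.866 -0.42 0.149 0 0 0 95" --pt "-0.866 -0.42 0.149 0 0 0 95" --pt "-0.866 -0.42 0.149 0 0 0 95"

```text
clock: 16.65
ee_pos: [0.4529, 0.3321, 0.1922]
eef_rot: [-1.568, -0.001, -1.22]
wrist_force: [-0.7, -0.3, -0.1]
width: 0.0951
```

```bash
python3 snap.py 8 wrist scene; python3 lid.py 8
```

```text
16.65 [0.4529 0.3321 0.1922] [-1.568e+00 -1.000e-03 -1.220e+00] F [-0.74 -0.3  -0.11] w 0.0951 j [ 0.52  0.43  1.75 -0.    0.95  0.17]
[278. 219.] (60.888004302978516, 62.16059112548828)
[0.4532 0.3308 0.108 ]
```

View pics/wrist_8.png

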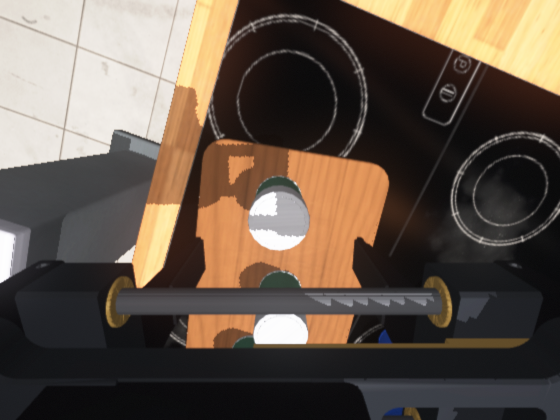

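View pics/scene_8.png

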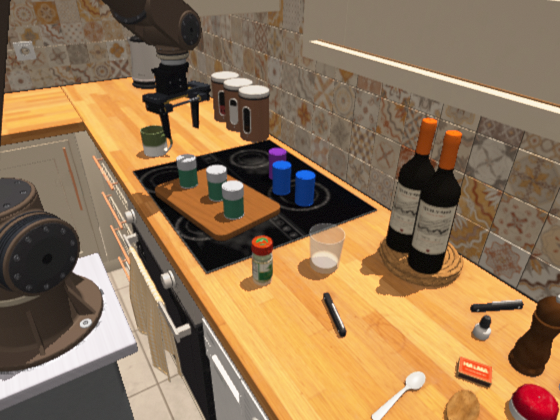

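All three stand upright; the left lid at (279,219) is under the jaws. Grip it at 40 N and lift it 13 cm.

>>> play_rows --pt "0.006 0.11 0.003 0 0 0 95" --pt "0.006 0.22 0.003 0 0 0 95" --pt "0.006 0.32 0.003 0 0 0 95" --pt "0.006 0.38 0.003 0 0 0 95" --pt "0.006 0.417 0.003 0 0 0 85" --pt "0.006 0.417 0.003 0 0 0 70" --pt "0.006 0.417 0.003 0 0 0 62" --pt "0.006 0.417 0.003 0 0 0 57" --pt "0.006 0.417 0.003 0 0 0 53" --pt "0.006 0.417 0.003 0 0 0 50" --pt "0.006 0.417 0.003 0 0 0 45" --pt "0.006 0.417 0.003 0 0 0 45" --grip_force 40

```text
clock: 17.75
ee_pos: [0.4553, 0.329, 0.089]
eef_rot: [-1.567, -0.001, -1.223]
wrist_force: [-2.1, -1.8, 6.8]
width: 0.0552
```

>>> play_rows --pt "0 0 0 0 0 0 45" --pt "0 0 0 0 0 0 45" --pt "0 0 0 0 0 0 45"

```text
clock: 18.0
ee_pos: [0.4551, 0.329, 0.089]
eef_rot: [-1.567, -0.001, -1.223]
wrist_force: [-0.9, -0.5, 1.0]
width: 0.0554
```

>>> play_rows --pt "0 -0.03 0 0 0 0 45" --pt "0 -0.08 0 0 0 0 45" --pt "0 -0.14 0 0 0 0 45" --pt "0 -0.21 0 0 0 0 45" --pt "0 -0.28 0 0 0 0 45" --pt "0 -0.35 0 0 0 0 45" --pt "0 -0.41 0 0 0 0 45" --pt "0 -0.46 0 0 0 0 45" --pt "0 -0.5 0 0 0 0 45" --pt "0 -0.52 0 0 0 0 45" --pt "0 -0.53 0 0 0 0 45" --pt "0 -0.53 0 0 0 0 45"

```text
clock: 19.0
ee_pos: [0.4546, 0.3289, 0.2216]
eef_rot: [-1.567, -0.001, -1.223]
wrist_force: [1.2, 0.7, -5.1]
width: 0.0551
```

>>> play_rows --pt "0 0 0 0 0 0 45" --pt "0 0 0 0 0 0 45" --pt "0 0 0 0 0 0 45" --pt "0 0 0 0 0 0 45" --pt "0 0 0 0 0 0 45" --pt "0 0 0 0 0 0 45" --pt "0 0 0 0 0 0 45" --pt "0 0 0 0 0 0 45"

```text
clock: 19.67
ee_pos: [0.4546, 0.3289, 0.2215]
eef_rot: [-1.567, -0.001, -1.223]
wrist_force: [0.1, -0.0, -5.1]
width: 0.0556
```

```bash
python3 snap.py 9 scene top
```

```text
19.67 [0.4546 0.3289 0.2215] [-1.567e+00 -1.000e-03 -1.223e+00] F [ 0.09 -0.03 -5.1 ] w 0.0556 j [ 0.51  0.4   1.72 -0.    1.02  0.16]
```

View pics/scene_9.png

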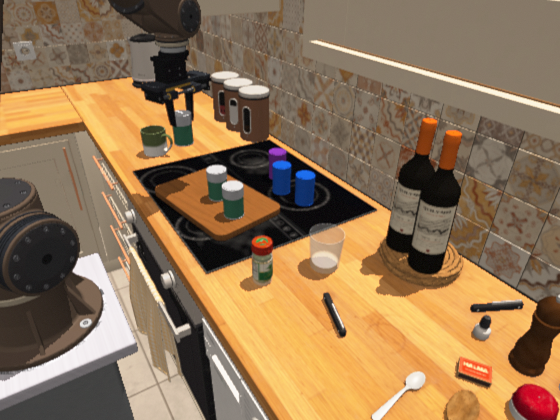

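View pics/top_9.png

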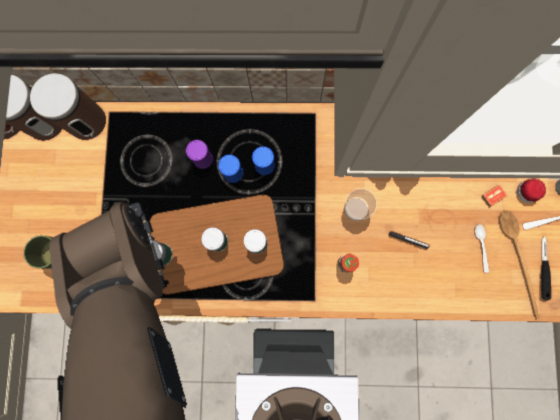

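The tin is held upright about 13 cm above the board at scene pixel (183,128), and Fz is steady at -5.1 N. The other two stand at (216,183) and (232,201), and the bystanders have not moved. Handing in.

```bash
python3 -c "
from plant import arm
print(arm.job_done())"
```

```text
the job is handed in; nothing more can be done
None
```

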